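Lock the bottles into the bench shaker and start it on slow

ROBOT

A 7-joint arm with a two-finger parallel gripper is mounted at the origin on a cart in front of the work surface, level with it; the furniture and walls round the work are solid. World frame = base frame: x ahead of the robot, y to its left, z up, the work surface at z = 0. Lengths are in m, angles in rad, forces in N, time in s.
With the tool pointing down it reaches from about 0.4 to 0.85 m from the base axis. Payload 10.4 kg.
Tool frame: the origin (TCP) lies where the fingers leave the gripper's body, on its centre line; the fingertips stand 73 mm ahead of it and the grasp point (between the pads) lies 54 mm ahead of it; z points along the fingers, y is the line along which they close (so a half turn about z gives the same grasp; the last joint's range is limited). The gripper opens to 85 mm and grips with 20 to 120 N. Pads are 22 mm wide; open, the fingers measure 114 mm over their backs; the gripper's body (76 mm by 85 mm) begins 54 mm behind the grasp point. The pads swing forward as they close: fully open they stand 13 mm farther back than shut.
Start: joints at [-1.208, 0.332, -0.065, 1.46, 0.022, 1.35, -0.088], TCP at [0.235, 0.579, 0.304] pointing down, gripper open.
Joint ranges: [-2.6, 2.6], [-0.5, 2.12], [-1.47, 1.34], [0.16, 2.42], [-1.27, 4.41], [0.06, 2.06], [-2.6, 2.6]. Speed limits (rad/s): [2.22, 2.22, 2.79, 2.79, 3.14, 3.14, 3.14].

INTERFACE

Orientations are given as a unit quaternion [x, y, z, w].
In Python, from workcell import manip, camera gives the robot as it stands. The module is installed in compiled form; this text tells all that it offers.
- The arm moves only by the shell command python3 -m creep 'ROWS' [OPENING] [FORCE]. ROWS is JSON, a list of rows, each a list of 2 entries, a list of its own where there are three numbers: the shift along the tool's x, y, z in mm, then the turn about the tool's z in rad. In form: [[[tx, ty, tz], twist], ...]. A call has 1 to 5 rows; each row is the pose to reach, as a shift and turn from the pose commanded when the call began, along the tool's axes at that moment; what a row does not reach only later rows make up. A row lasts 1/12 s, in which the tool goes at most 41.7 mm and 7.16 degrees, less where a joint would pass 70% of its speed; a pose out of reach is approached as far as the arm can. A call with a gripper value outside its range is refused whole. OPENING is the opening, from 0 (shut) to 1 (fully open), set as the call begins (- or left out, the last holds). The fingers move at their own pace and stop on an object; FORCE is the grip in N (left out, the last holds). Time passes only in rows, so rows that repeat a pose let the fingers close. It gives the time, the measured TCP pose, the force, the opening and the grip force at its end, in the units of the state.
- manip.get_obs(): the state, without advancing time (a new reading comes with each control period).
- camera(name): name is "side" or "top" or "wrist"; returns a dict with "pixels" (400x640x3 uint8, red, green, blue), "z_map" (400x640 float32, m along the optical axis (not along the pixel's ray), 0 where there is no reading), "fx", "fy", "cx", "cy" (pixels), "extrinsics" (4x4, takes a point from world to camera coordinates). Camera axes: x right, y down, z forward; pixel columns grow to the right and rows downward; lengths in m; the calibration is good to about 2 mm. A picture is of the moment at which its call begins.
- manip.hand_in(): hands the job in; it is judged then, once.
The state is a dict: "clock": time; "joint_pos": joint angles; "joint_velocities": joint speeds; "tau": joint torques, N m; "position": TCP position; "ee_rot": TCP orientation; "ft_force": force on the tool from outside, world axes, zero at the start; "torque": the same for the moment, N m; "grip_width": opening from 0.0 (shut) to 1.0 (fully open); "grasp_force": force on a finger pad.
Only numpy, scipy, OpenCV 4.12 (cv2) and the standard library are available. Lean on these libraries where they do the work, as an engineer would, in place of code of your own. Each camera call takes 0.05 s, during which the arm holds its last target. There are 200 camera calls.

TASK

Get the bench shaker going: swing its clamp bar shut in front of the two bottles so that its end lies in the fork, then take the orange-handled locking pin from the tube rack and push it down through fork and bar until its flange seats on the fork. Then push the dial in, turn it one position clockwise, from off to slow (the single green mark), and let it spring back out; knock over neither bottles nor tubes.

Things in the scene. Friction and masses are not known exactly. Their poses are not given: they have to be found in the camera images.
- shaker: White bench bottle shaker, 280 deep x 260 wide, 90 mm high to the black mat of its top table; fixed. Origin on the bench under its middle; x points to its back (away from the robot at yaw 0), y to its left, z up. Its grey front panel slopes at 30 degrees from level, facing front and up, and carries the dial at (-125, 0, 46).
- gate (a joint): Hinge of the steel clamp bar, rad: 0 = shut against its stop, straight across in front of the bottles with the hole of its end lug in line with the holes of the fork; grows as the free end swings out to the front (-x of the shaker), at most 1.4. Stays where it is left (about 1 N at the handle moves it).
- gate_hinge (a point): Hinge axis of the clamp bar (upright), at bar height, 161 mm above the bench, at the shaker's left front, shaker frame (-30, 85); axes as the shaker's. The bar runs from here 186 mm to the free end, 20 mm high and 12 mm thick.
- gate_handle (a point): On the axis of the black upright handle of the clamp bar (diameter 18 mm, 35 mm tall, smooth; free from 173 to 207 mm above the bench), 193 mm above the bench. It stands 110 mm along the bar from the hinge and 28 mm in front of the bar, so 113.5 mm from the hinge axis. Site axes turn with the bar (y points from free end to hinge).
- fork_seat (a point): Centre of the hole in the top face of the steel fork at the shaker's right front, 178 mm above the bench, shaker frame (-30, -85); z up along the holes. Two 36 x 36 mm cheeks, the upper 8 mm thick, the lower 24 mm with its top 152 mm above the bench, the bar's 10 mm thick lug between them when shut; holes 14 mm in the fork, 16 mm in the lug. Nothing else stands within 35 mm of the hole's axis above the fork.
- lock_pin: Locking pin, 92 mm long, 120 g, loose, upright in one of three places of the rack, its flange on the rack's top. Origin at its lower tip, z up along it. Steel shank 12 mm, its tip tapering to 6 mm over the lowest 5 mm, a groove 6 to 13 mm above the tip; flange 32 mm across from 49 to 54 mm; orange handle 18 mm across from 54 to 92 mm above the tip.
- pin_seat (a point): On the pin's axis at the underside of its flange, 49 mm above the tip; it meets fork_seat when the pin is home. Over the last 10 mm four sprung balls in the fork's lower cheek bear on the pin, so that let go it stands about 9 mm proud: it takes 5 to 8 N of push, up to 20 N if held off-centre, and the balls snap into the groove as the flange seats.
- dial (a joint): Angle of the black dial, rad, clockwise as seen from in front of the panel: 0 = off (black ring, pointer 25 degrees left of straight up the panel), 0.873 = slow (one green mark, 25 degrees right), 1.745 = fast (two orange marks) and end stop. Locked in a notch at each position while the dial is out; there is about 0.04 rad of play, and it slips into the notch when let go within about 0.1 rad.
- dial_push (a joint): How far the dial is pressed in along its axis, m: 0 = out, 0.006 = fully in. Turning is free only from 0.0045 on. A spring of 6 N (out) to 10 N (in) pushes it out; out of a notch it stays in.
- dial_grip (a point): Centre of the top of the dial's straight finger grip, on the dial's axis. Its z is the axis, out of the panel (30 degrees from vertical, towards the front); x lies along the grip towards the white pointer. Grip 54 long, 15 wide, 26 mm high, on a skirt 58 mm across whose upper face is 25 mm below this point; the panel is 38.5 mm below it when out.
- rack: Blue tube rack, 64 x 221 x 55 mm, fixed; origin under its middle, y along its length. Pin and tubes stand in three holes, at (-15.5, -82.5), (15.5, -16.5) and (-15.5, 49.5) in its frame, any order.
- tube_purple: Sample tube with purple cap, 15 x 81 mm, loose, upright in the rack; origin under its foot, z along it.
- tube_yellow: Sample tube with yellow cap, 15 x 81 mm, loose, upright in the rack; origin under its foot, z along it.
- bottle_amber: Amber bottle with black cap, 54 x 108 mm, loose, on the shaker's table behind the clamp bar (axis 41 mm behind the bar, 31 mm left or right of the shaker's middle); origin under its foot, z up.
- bottle_white: White bottle with black cap, 48 x 92 mm, loose, beside the amber one on the shaker's table, likewise; origin under its foot, z up.
Things that resemble listed ones, but are neither listed nor needed, are in the scene too. Of the things that look like the lock_pin, the larger one is meant. What is shaped like the bottle_amber but purple is not meant.

How it is judged:
By the outcome, as a careful person would: the job done as asked, in the order asked, and still so for the second after the job is handed in, with the robot touching nothing.
It also fails if it takes over 69 s, if anything falls off the work surface, if the arm or the gripper's body presses on something with over 40 N, if the wrist force passes 120 N, or if a joint passes its speed limit or range.

## Working session

There is one attempt and no reset: what is moved stays moved. The work goes in short steps, Python scripts to look and compute and a shell command to move; the robot and the scene stay as the last step left them, time stands still between calls to the robot, and variables do not carry over. Pictures are saved under pics/ and viewed, at most 10 in all, crops included, and the job is handed in when it is done.

```bash
mkdir -p pics
cat > h.py <<'E'
import numpy as np, cv2
from scipy.spatial.transform import Rotation as R
from workcell import manip, camera
def snap(n,f=None):
    c=camera(n)
    if f: cv2.imwrite('pics/'+f,c['pixels'][:,:,::-1])
    return c
def world(c):
    "per-pixel world points from z_map"
    v,u=np.mgrid[0:400,0:640]; z=c['z_map']
    P=np.stack([(u-c['cx'])/c['fx']*z,(v-c['cy'])/c['fy']*z,z,np.ones_like(z)],-1)
    return (P@np.linalg.inv(c['extrinsics']).T)[...,:3]
def ray(c,u,v,h):
    M=np.linalg.inv(c['extrinsics']); o=M[:3,3]
    d=M[:3,:3]@np.array([(u-c['cx'])/c['fx'],(v-c['cy'])/c['fy'],1])
    return o+d*(h-o[2])/d[2]
def st():
    s=manip.get_obs(); r=R.from_quat(s['ee_rot'])
    print('t',round(s['clock'],2),'p',np.round(np.array(s['position'])*1e3,1),'F',np.round(s['ft_force'],1),'w',round(s['grip_width'],3),'g',s['grasp_force'])
    print('x',np.round(r.as_matrix()[:,0],3),'y',np.round(r.as_matrix()[:,1],3),'z',np.round(r.as_matrix()[:,2],3))
    return s,r
E
python3 - <<'E'
from h import *
st()
for n in('side','top'):
    c=snap(n,n+'0.png'); np.savez(n+'0.npz',**c); print(n,np.round(np.linalg.inv(c['extrinsics']),3),c['fx'])
E
```

```text
t 0.0 p [235.1 578.8 303.1] F [0.1 0.7 0.1] w 0.999 g 0.0
x [-0.927  0.376 -0.   ] y [ 0.376  0.927 -0.001] z [-0.001 -0.001 -1.   ]
side [[ 0.95  -0.145  0.275  0.293]
 [-0.31  -0.366  0.878 -0.914]
 [-0.027 -0.919 -0.392  0.529]
 [ 0.     0.     0.     1.   ]] 447.6534522887076
top [[ 0.013 -0.986  0.165  0.361]
 [-1.    -0.013 -0.    -0.038]
 [ 0.002 -0.165 -0.986  1.268]
 [ 0.     0.     0.     1.   ]] 514.8816901568171
```

View pics/top0.png

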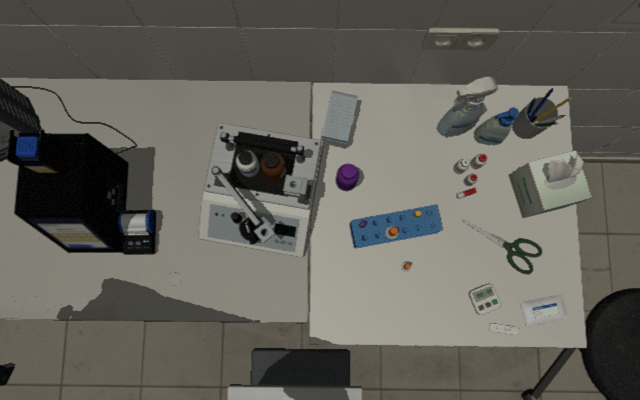

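View pics/side0.png

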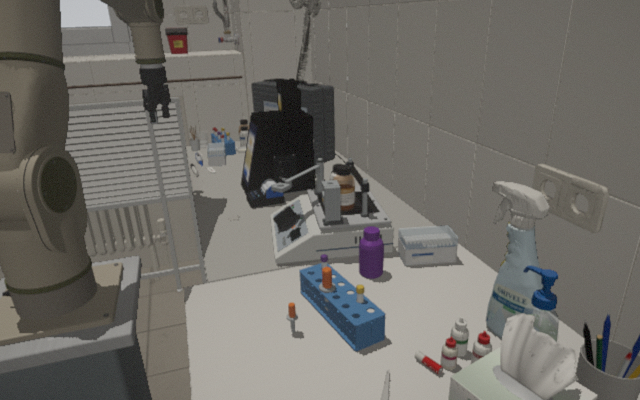

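The top view shows the shaker centred near px (260,190). The gate is open, from hinge (217,170) to free end (265,230), and the fork is at (297,186). The rack is at (395,225) with the orange pin at (393,231), and the small decoy pin is at (407,266). The side view agrees.

Run:
```python
from h import *
c=dict(np.load('top0.npz')); W=world(c); I=c['pixels']
cv2.imwrite('pics/crop1.png',cv2.resize(I[115:265,190:340][:,:,::-1],(750,600),interpolation=cv2.INTER_CUBIC)[:600])
hsv=cv2.cvtColor(I,cv2.COLOR_RGB2HSV)
def blobs(name,lo,hi,roi,amin=8):
    m=cv2.inRange(hsv,lo,hi); k=np.zeros_like(m); x0,x1,y0,y1=roi; k[y0:y1,x0:x1]=m[y0:y1,x0:x1]
    n,l,s,ce=cv2.connectedComponentsWithStats(k)
    for i in range(1,n):
        if s[i,4]>=amin:
            w=W[l==i]; w=w[w[:,2]!=0]
            top=np.percentile(w[:,2],90); 
            print(name,s[i,4],np.round(ce[i],1),'top',np.round(top,3),'med',np.round(np.median(w,0),3),'ray@top',np.round(ray(c,*ce[i],top),3))
    return k
blobs('orange',(4,150,120),(16,255,255),(340,460,190,290))
b=blobs('blue',(98,120,60),(118,255,255),(340,460,190,290),300)
blobs('purple',(125,80,40),(165,255,255),(330,460,150,260))
blobs('yellow',(20,120,100),(35,255,255),(340,460,190,260),4)
pts=W[b>0]; pts=pts[abs(pts[:,2]-.055)<.006]
print(cv2.minAreaRect((pts[:,:2]*1000).astype(np.float32)))
# shaker: heights map
for lab,lo,hi in(('table90',.084,.097),('fork',.17,.184),('bottle',.175,.21)):
    m=((W[...,2]>lo)&(W[...,2]<hi)).astype(np.uint8); m[:, :190]=0; m[:,330:]=0; m[:110]=0;m[270:]=0
    n,l,s,ce=cv2.connectedComponentsWithStats(m)
    for i in range(1,n):
        if s[i,4]>20:
            w=W[l==i]; print(lab,s[i],np.round(w.mean(0),3),cv2.minAreaRect((w[:,:2]*1000).astype(np.float32)))
```

```text
orange 38 [393.7 230.2] top 0.1 med [ 0.513 -0.224  0.097] ray@top [ 0.513 -0.224  0.1  ]
orange 18 [407.3 265.9] top 0.065 med [ 0.434 -0.26   0.063] ray@top [ 0.434 -0.26   0.065]
blue 2084 [396.1 225.8] top 0.058 med [ 0.531 -0.242  0.054] ray@top [ 0.529 -0.236  0.058]
purple 429 [346.8 175.8] top 0.109 med [ 0.64  -0.116  0.085] ray@top [ 0.637 -0.116  0.109]
purple 29 [362.4 223.3] top 0.088 med [ 0.53  -0.153  0.085] ray@top [ 0.53  -0.153  0.088]
yellow 26 [417.7 212.9] top 0.088 med [ 0.556 -0.283  0.085] ray@top [ 0.556 -0.282  0.088]
((530.7896118164062, -236.61331176757812), (62.88035202026367, 211.67440795898438), 11.32781982421875)
table90 [ 204  123  117   87 4661] [0.664 0.084 0.089] ((665.7118530273438, 82.66691589355469), (249.91708374023438, 170.82037353515625), 80.76659393310547)
table90 [243 222   8  10  51] [0.519 0.114 0.088] ((518.30224609375, 113.2941665649414), (22.582359313964844, 13.480850219726562), 28.069141387939453)
fork [220 132   8   9  48] [0.707 0.161 0.176] ((708.2848510742188, 161.329345703125), (17.362106323242188, 16.80845832824707), 85.4700698
[... 1253 characters left out ...]
 ((659.2262573242188, 112.21367645263672), (30.025646209716797, 28.14651107788086), 5.238938331604004)
bottle [262 152  18  18 240] [0.648 0.053 0.195] ((649.8695068359375, 55.61314392089844), (33.12630844116211, 37.193260192871094), 1.197191834449768)
bottle [211 166  10  10  70] [0.627 0.174 0.183] ((627.9503173828125, 174.41104125976562), (17.491313934326172, 18.254150390625), 46.662452697753906)
bottle [283 175  25  20 298] [0.6   0.001 0.178] ((599.6212158203125, 0.9980678558349609), (47.66569137573242, 36.40480041503906), 80.73731231689453)
bottle [230 212  10  10  74] [0.524 0.125 0.201] ((525.12841796875, 125.4136734008789), (16.750076293945312, 16.50535774230957), 45.94212341308594)
```

View pics/crop1.png

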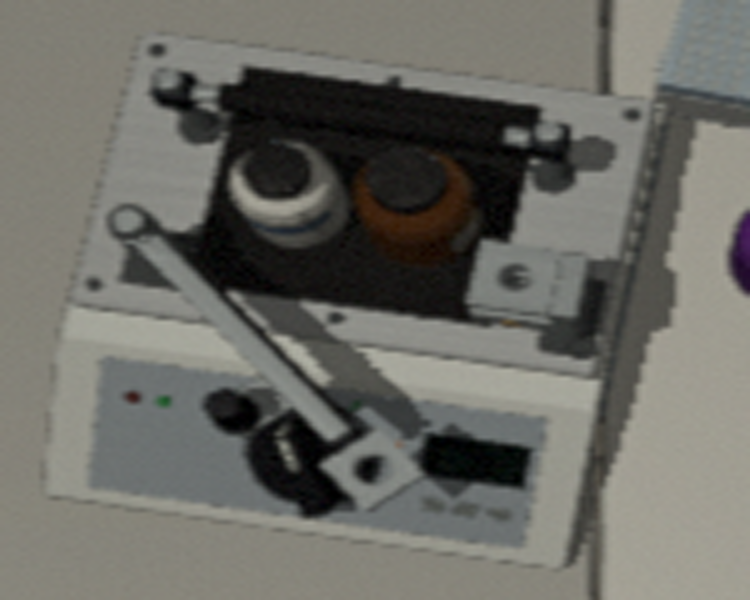

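The crop shows the hinge disc at about crop px (130,222), the lug hole at (370,468), the fork hole at (515,277) and the dial partly hidden under the bar at (300,460). The depth readings agree with the given sizes: the hinge-to-handle distance comes out at 114 mm. Next I compute the key points and then approach the handle.

```bash
cat >> h.py <<'E'
def to(x,y,z,head=None):
    "mm target TCP; head = world heading (deg) wanted for tool x; prints tool-frame shift and twist"
    s,r=st(); d=r.inv().apply(np.array([x,y,z])-np.array(s['position'])*1e3)
    m=r.as_matrix(); h=np.degrees(np.arctan2(m[1,0],m[0,0]))
    tw=0 if head is None else -np.radians((head-h+180)%360-180)
    print('shift',np.round(d,1),'twist',round(tw,3),'head',round(h,1),'len',round(np.linalg.norm(d)))
E
python3 - <<'E'
from h import *
c=dict(np.load('top0.npz')); W=world(c)
f=ray(c,293,184.25,.178); print('fork',f)
m=(abs(W[...,2]-.177)<.004); m[:175]=0;m[196:]=0;m[:,:280]=0;m[:,310:]=0
w=W[m]; w=w[w[:,2]>.174]; print('plate',cv2.minAreaRect((w[:,:2]*1000).astype(np.float32)),len(w))
hi=np.array([.628,.1743]); 
yaw=-np.arctan2((hi-f[:2])[0],(hi-f[:2])[1]); print('yaw',np.degrees(yaw),np.linalg.norm(hi-f[:2]))
Rm=np.array([[np.cos(yaw),-np.sin(yaw)],[np.sin(yaw),np.cos(yaw)]])
o=(hi+f[:2])/2-Rm@[-.03,0]; print('origin',o)
for n,p in dict(grip=(-.14425,0),handle_shut=(-.058,-.025),hinge=(-.03,.085),fork=(-.03,-.085)).items(): print(n,np.round(o+Rm@p,4))
v=(W[...,0]>.2)&(W[...,0]<.62)&(W[...,1]>.22)&(W[...,1]<.75)
for y in np.arange(.22,.7,.06):
    q=W[v&(W[...,1]>y)&(W[...,1]<y+.06)&(W[...,2]>.1)]; print(round(y,2),len(q),np.round([q[:,0].min(),q[:,2].max()],3) if len(q) else '')
m=W[(abs(W[...,0]-.513)<.03)&(abs(W[...,1]+.224)<.03)&(W[...,2]>.092)]; print('pin',m.mean(0),m.min(0),m.max(0),len(m))
to(500,165,303,115.2)
E
```

```text
fork [0.60000586 0.00538482 0.178     ]
plate ((599.6212158203125, 0.9980678558349609), (47.66569137573242, 36.40480041503906), 80.73731231689453) 300
yaw -9.410040681941704 0.1712191833639978
origin [0.64359924 0.08493745]
grip [0.5013 0.1085]
handle_shut [0.5823 0.0698]
hinge [0.6279 0.1737]
fork [0.6001 0.006 ]
0.22 0 
0.28 0 
0.34 0 
0.4 2560 [0.481 0.253]
0.46 2913 [0.2   0.353]
0.52 1660 [0.203 0.355]
0.58 0 
0.64 0 
pin [ 0.5124691  -0.22344404  0.0971108 ] [ 0.50447713 -0.23176587  0.09219877] [ 0.52073491 -0.21559584  0.10204101] 49
t 0.1 p [235.1 578.8 303.2] F [ 0.5 -0.4 -0.3] w 1.004 g 0.0
x [-0.927  0.376 -0.   ] y [ 0.376  0.927 -0.001] z [-0.    -0.001 -1.   ]
shift [-401.2 -283.8    0.6] twist 0.745 head 157.9 len 491
```

```bash
python3 -m creep '[[[-34,-24,0],0],[[-68,-48,0],0],[[-102,-72,0],0],[[-136,-96,0],0],[[-167,-118,0],0]]' 0 30 >/dev/null
python3 -m creep '[[[-34,-24,0],0],[[-68,-48,0],0],[[-102,-72,0],0],[[-136,-96,0],0],[[-167,-118,0],0]]' >/dev/null
python3 -m creep '[[[-34,-24,0],0.12],[[-67,-48,0],0.24],[[-67,-48,0],0.36],[[-67,-48,0],0.48],[[-67,-48,0],0.6]]'
python3 - <<'E'
from h import *
to(500,165,256,115.2)
E
```

```text
clock: 1.35
position: [0.5, 0.1642, 0.3035]
ee_rot: [0.477, 0.879, -0.0, -0.0]
ft_force: [-0.5, 0.2, 0.4]
grip_width: 0.001
grasp_force: 0.0
t 1.35 p [500.  164.2 303.5] F [-0.5  0.2  0.4] w 0.001 g 0.0
x [-0.546  0.838  0.   ] y [ 0.838  0.546 -0.001] z [-0.001 -0.    -1.   ]
shift [ 0.7  0.5 47.5] twist 0.137 head 123.1 len 48
```

```bash
python3 -m creep '[[[0,0,24],0.12],[[0,0,47],0.14],[[0,0,47],0.14]]'
cat >> h.py <<'E'
def arc(cx,cy,r,b0,b1,n,z):
    s,rr=st(); m=rr.as_matrix(); h=np.degrees(np.arctan2(m[1,0],m[0,0]))
    for b in np.linspace(b0,b1,n+1)[1:]:
        # rows of 5: relative to pose at the start of each group
        t=np.array([cx+r*np.cos(np.radians(b)),cy+r*np.sin(np.radians(b)),z])
        if 'P' not in locals(): P=np.array(s['position'])*1e3; H=h; k=0
        Rz=R.from_euler('z',H,degrees=True).as_matrix()@np.diag([1,-1,-1])
        print(np.round(b,1),np.round(Rz.T@(t-P),1),round(float(np.radians((H-(b-80)+180)%360-180)),3)); k+=1
        if k%5==0: P=t; H=b-80; print()
E
python3 - <<'E'
from h import *
arc(628,174,115.2,-175,-125,15,256)
E
```

```text
clock: 1.6
position: [0.498, 0.1645, 0.2528]
ee_rot: [0.534, 0.845, -0.003, -0.002]
ft_force: [-1.5, 0.8, 0.5]
grip_width: 0.001
grasp_force: 0.0
t 1.6 p [498.  164.5 252.8] F [-1.5  0.8  0.5] w 0.001 g 0.0
x [-0.43   0.903 -0.   ] y [ 0.903  0.43  -0.006] z [-0.006 -0.003 -1.   ]
-171.7 [-13.4  11.4  -3.2] 0.124
-168.3 [-19.8   9.6  -3.2] 0.066
-165.0 [-26.4   8.2  -3.2] 0.008
-161.7 [-33.    7.2  -3.2] -0.05
-158.3 [-39.7   6.6  -3.2] -0.109

-155.0 [-6.6 -1.   0. ] -0.058
-151.7 [-13.3  -1.6   0. ] -0.116
-148.3 [-20.   -1.8   0. ] -0.175
-145.0 [-26.7  -1.6   0. ] -0.233
-141.7 [-33.4  -1.    0. ] -0.291

-138.3 [-6.6 -1.   0. ] -0.058
-135.0 [-13.3  -1.6   0. ] -0.116
-131.7 [-20.   -1.8   0. ] -0.175
-128.3 [-26.7  -1.6   0. ] -0.233
-125.0 [-33.4  -1.    0. ] -0.291
```

```bash
python3 -m creep '[[[-13,11,-2],0],[[-20,10,-2],0],[[-26,8,-2],0],[[-33,7,-2],-0.05],[[-40,7,-2],-0.11]]' |grep -E 'pos|force'
python3 -m creep '[[[-6.6,-1,0],-0.058],[[-13.3,-1.6,0],-0.116],[[-20,-1.8,0],-0.175],[[-26.7,-1.6,0],-0.233],[[-33.4,-1,0],-0.291]]' |grep -E 'pos|force'
python3 -m creep '[[[-6.6,-1,0],-0.058],[[-13.3,-1.6,0],-0.116],[[-20,-1.8,0],-0.175],[[-26.7,-1.6,0],-0.233],[[-33.4,-1,0],-0.291]]' |grep -E 'pos|force'
python3 - <<'E'
from h import *
arc(628,174,115.2,-125,-120,5,255)
c=snap('top'); W=world(c); m=(W[...,2]>.195)&(W[...,2]<.212)&(abs(W[...,0]-.57)<.06)&(abs(W[...,1]-.09)<.06)
cv2.imwrite('pics/crop2.png',cv2.resize(c['pixels'][115:265,190:340][:,:,::-1],(600,600),interpolation=cv2.INTER_CUBIC))
E
```

```text
position: [0.523, 0.1317, 0.2596]
ft_force: [-1.0, 0.4, 0.1]
grasp_force: 0.8
position: [0.5398, 0.1029, 0.2596]
ft_force: [0.1, 1.9, 0.5]
grasp_force: 0.7
position: [0.5642, 0.0801, 0.2596]
ft_force: [-0.9, 1.1, 0.3]
grasp_force: 0.8
t 2.85 p [564.2  80.1 259.6] F [-0.9  1.1  0.3] w -0.002 g 0.7583760353202251
x [-0.909  0.417  0.   ] y [0.417 0.909 0.001] z [-0.     0.001 -1.   ]
-124.0 [-0.1 -1.7  4.6] -0.011
-123.0 [-2.1 -2.   4.6] -0.029
-122.0 [-4.1 -2.3  4.6] -0.046
-121.0 [-6.1 -2.5  4.6] -0.064
-120.0 [-8.1 -2.7  4.6] -0.081
```

View pics/crop2.png

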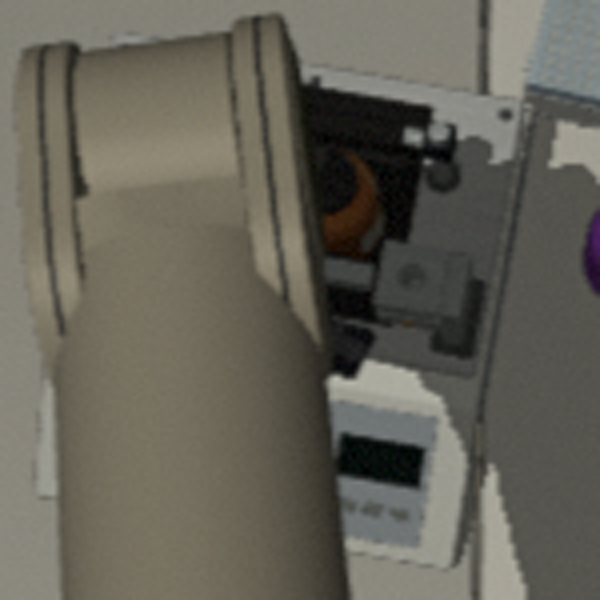

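The bar end at about (345,275) is entering the fork at (412,277). I keep pressing gently until it meets its stop.

```bash
for i in 1; do python3 -m creep '[[[-1.5,-0.3,0],0],[[-3,-0.5,0],0],[[-4,-0.7,0],0],[[-4,-0.7,0],0]]' |grep -E 'pos|force'; done
python3 -m creep '[[[-1,0,0],0],[[-2,0,0],0],[[-2,0,0],0]]' |grep -E 'pos|force'
```

```text
position: [0.5655, 0.0792, 0.2593]
ft_force: [-14.4, 4.2, 9.7]
grasp_force: 7.5
position: [0.5659, 0.0791, 0.2592]
ft_force: [-24.7, 4.8, 15.3]
grasp_force: 12.3
```

```bash
python3 -m creep '[[[12,0,0],0],[[18,0,-15],0],[[18,0,-50],0],[[18,0,-50],0]]' 0.5|grep -E 'pos|force'
python3 - <<'E'
from h import *
to(512.5,-223.5,290,170.7)
E
```

```text
position: [0.5544, 0.0848, 0.315]
ft_force: [1.2, -0.1, 0.8]
grasp_force: 0.0
t 3.82 p [554.4  84.8 315. ] F [ 1.2 -0.1  0.8] w 0.499 g 0.0
x [-0.907  0.422 -0.006] y [0.422 0.907 0.005] z [ 0.007  0.002 -1.   ]
shift [ -92.  -297.3   24. ] twist -0.273 head 155.0 len 312
```

```bash
python3 -m creep '[[[-12,-38,0],0],[[-24,-76,0],0],[[-36,-114,0],0],[[-48,-152,0],0],[[-60,-190,0],0]]' >/dev/null
python3 -m creep '[[[-12,-38,10],-0.1],[[-24,-76,20],-0.2],[[-32,-107,24],-0.27],[[-32,-107,24],-0.27],[[-32,-107,24],-0.27]]' |grep -E 'pos|force'
python3 - <<'E'
from h import *
to(512.5,-223.5,290,170.7)
c=snap('top'); W=world(c); np.savez('top1.npz',**c)
m=(W[...,2]>.2)&(W[...,2]<.212)&(abs(W[...,0]-.57)<.06)&(abs(W[...,1]-.09)<.07); w=W[m]
print('handle top',w.mean(0),len(w),'exp .5823 .0698')
a=cv2.resize(c['pixels'][130:230,200:340][:,:,::-1],(700,500),interpolation=cv2.INTER_CUBIC); cv2.imwrite('pics/crop3.png',a)
c=snap('wrist','wrist1.png'); W=world(c); np.savez('wr1.npz',**c)
h=cv2.cvtColor(c['pixels'],cv2.COLOR_RGB2HSV); o=cv2.inRange(h,(4,150,100),(18,255,255))>0
for lo,hi in((.06,.11),(.093,.103)):
    w=W[o&(W[...,2]>lo)&(W[...,2]<hi)&(W[...,0]>.47)]; print(len(w),np.round(w.mean(0),4),np.round(w.min(0),4),np.round(w.max(0),4))
E
```

```text
position: [0.5108, -0.2259, 0.285]
ft_force: [1.1, -0.0, -0.2]
grasp_force: 0.0
t 4.65 p [ 510.8 -225.9  285. ] F [ 1.1 -0.  -0.2] w 0.5 g 0.0
x [-0.986  0.169 -0.   ] y [ 0.169  0.986 -0.001] z [-0.    -0.001 -1.   ]
shift [-1.3  2.7 -5. ] twist -0.008 head 170.3 len 6
handle top [0.58169256 0.0703355  0.20588642] 52 exp .5823 .0698
376 [ 0.509  -0.224   0.0947] [ 0.5024 -0.2327  0.0678] [ 0.5192 -0.2163  0.1001]
293 [ 0.5104 -0.2244  0.098 ] [ 0.5031 -0.2327  0.0931] [ 0.5192 -0.2164  0.1001]
```

View pics/crop3.png

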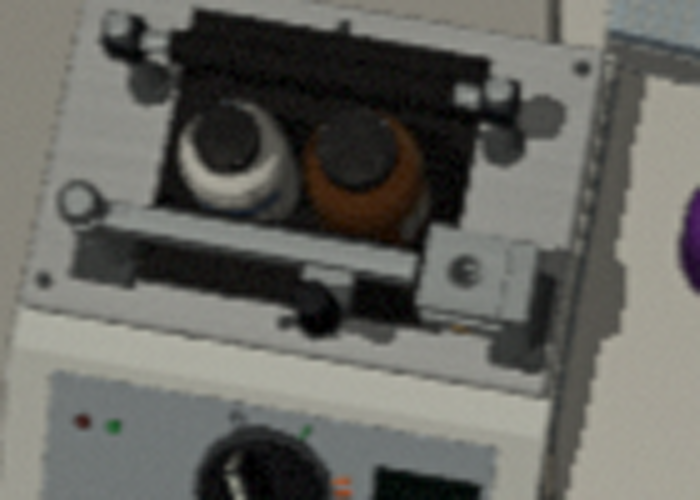

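View pics/wrist1.png

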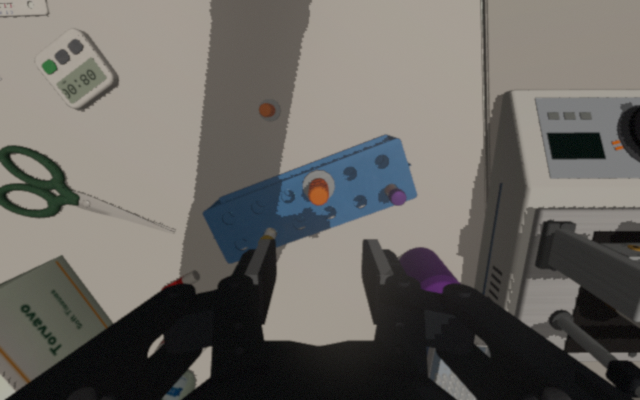

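The gate is shut: the handle top is within 1 mm of where it should be. Both bottles stand, at crop px (235,150) and (355,160). The wrist view shows the pin at (318,192), the smaller decoy at (267,110) and the purple tube cap at (398,197). Now I descend and grip the pin.

```bash
python3 -m creep '[[[-0.7,2,35],0],[[-0.7,2,70],0],[[-0.7,2,105],0],[[-0.7,2,130],0],[[-0.7,2,130],0]]' |grep -E 'pos|force'
python3 -m creep '[[[0,0,10],0],[[0,0,19],0],[[0,0,19],0],[[0,0,19],0]]' |grep -E 'pos|force'
python3 -m creep '[[[0,0,0],0],[[0,0,0],0],[[0,0,0],0],[[0,0,0],0],[[0,0,0],0]]' 0.1 80
python3 -m creep '[[[0,0,0],0],[[0,0,0],0],[[0,0,0],0]]' | grep -E 'force|grip'
```

```text
position: [0.5111, -0.2188, 0.1503]
ft_force: [-0.9, 0.1, 0.5]
grasp_force: 0.0
position: [0.5134, -0.2216, 0.1367]
ft_force: [-0.0, -0.7, 0.7]
grasp_force: 0.0
clock: 5.92
position: [0.5134, -0.222, 0.1369]
ee_rot: [0.082, 0.997, 0.0, 0.001]
ft_force: [-1.1, 0.2, 6.9]
grip_width: 0.187
grasp_force: 77.9
ft_force: [-1.4, 0.7, 5.7]
grip_width: 0.186
grasp_force: 77.9
```

```bash
python3 -m creep '[[[0,0,-15],0],[[0,0,-45],0],[[0,0,-80],0],[[0,0,-120],0],[[0,0,-160],0]]' >/dev/null
python3 -m creep '[[[0,0,-35],0],[[0,0,-35],0]]' | grep -E 'pos|force|grip'
python3 - <<'E'
from h import *
to(600,-50,330,170.7)
E
```

```text
position: [0.5146, -0.2229, 0.3384]
ft_force: [1.0, -0.8, -0.9]
grip_width: 0.182
grasp_force: 78.2
t 6.75 p [ 514.6 -222.9  338.4] F [ 1.  -0.8 -0.9] w 0.182 g 78.19588595695677
x [-0.986  0.164 -0.011] y [ 0.164  0.987 -0.   ] z [ 0.01  -0.002 -1.   ]
shift [-55.9 184.6   8.9] twist -0.002 head 170.6 len 193
```

```bash
python3 -m creep '[[[-11,37,0],0],[[-22,74,0],0],[[-33,111,0],0],[[-45,148,0],0],[[-56,184,0],0]]' >/dev/null
python3 -m creep '[[[0,0,4],0],[[0,0,4],0],[[0,0,4],0]]' | grep -E 'pos|force|grip'
python3 - <<'E'
from h import *
st()
a=snap('wrist','wrist2.png'); np.savez('wr2.npz',**a)
b=snap('side'); np.savez('side2.npz',**b)
t=snap('top'); np.savez('top2.npz',**t)
A=a['pixels'][:300]; B=b['pixels'][90:250,240:440]; T=t['pixels'][130:270,230:400]
f=lambda i,w:cv2.resize(i,(w,300),interpolation=cv2.INTER_CUBIC)
im=np.vstack([np.hstack([f(A,480),np.zeros((300,320,3),np.uint8)]),np.hstack([f(B,400),f(T,400)])])
cv2.imwrite('pics/m2.png',im[:,:,::-1])
E
```

```text
position: [0.5979, -0.0499, 0.3264]
ft_force: [-0.7, -0.6, -1.3]
grip_width: 0.183
grasp_force: 78.3
t 7.42 p [597.9 -49.9 326.4] F [-0.7 -0.6 -1.3] w 0.183 g 78.2615393310698
x [-0.987  0.163  0.001] y [ 0.163  0.987 -0.001] z [-0.001 -0.001 -1.   ]
```

View pics/m2.png

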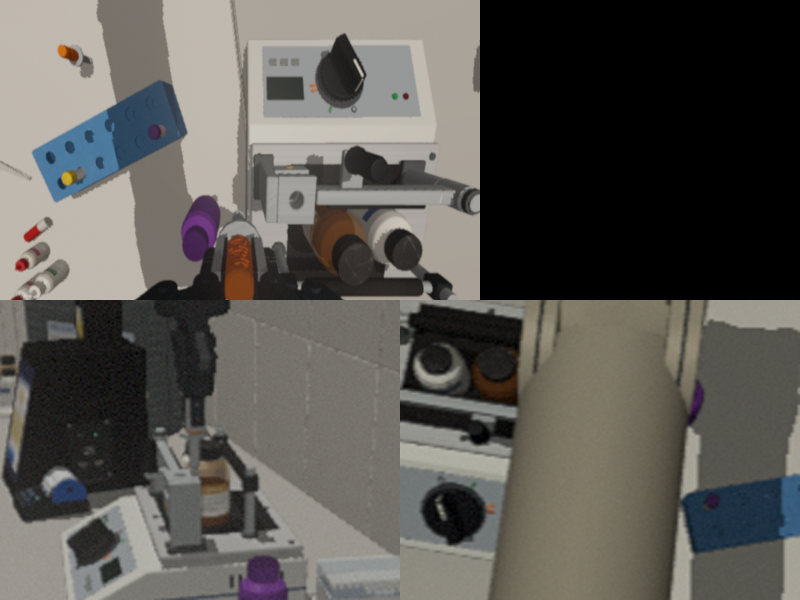

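The wrist view shows the fork hole at about px (396,200), with the pin's flange below the fingers at about (317,230). The side view shows the shank hanging from the gripper at about px (338,151). I now measure the offset between pin and TCP, and the hole, from the depth maps.

Run:
```python
from h import *
L=lambda f:dict(np.load(f))
a=L('wr2.npz'); W=world(a); I=a['pixels']
m=(W[...,2]>.238)&(W[...,2]<.256)&(abs(W[...,0]-.598)<.03)&(abs(W[...,1]+.05)<.03)
hs=cv2.cvtColor(I,cv2.COLOR_RGB2HSV)
w=W[m&(I.max(-1)>110)&(hs[...,1]<60)]; print('flange',len(w),np.round(w.min(0),4),np.round(w.max(0),4))
w=w[w[:,2]>.244]
if len(w)>10:
    A=np.c_[2*w[:,:2],np.ones(len(w))]; 
    (cx,cy),r=cv2.minEnclosingCircle((w[:,:2]*1000).astype(np.float32)); print('enc',cx,cy,r, np.median(w[:,2]))
b=L('side2.npz'); V=world(b); cam=np.linalg.inv(b['extrinsics'])[:3,3]
for z in(.2,.21,.22,.23):
    m=(abs(V[...,2]-z)<.005)&(abs(V[...,0]-.598)<.03)&(abs(V[...,1]+.05)<.03); w=V[m]
    if len(w): 
        d=w.mean(0)-cam; d[2]=0; d/=np.linalg.norm(d); q=np.median(w,0); print('shank',z,len(w),np.round(q,4),np.round(q+d*.0052,4), np.where(m)[1].min(),np.where(m)[1].max())
# fork hole and plate from wrist
g=cv2.cvtColor(I,cv2.COLOR_RGB2GRAY)[180:220,376:416]; t=g<np.percentile(g,50)*.72
n,l,s,ce=cv2.connectedComponentsWithStats(t.astype(np.uint8))
for i in range(1,n):
    if s[i,4]>15: print('hole?',s[i],ce[i]+[376,180],np.round(ray(a,*(ce[i]+[376,180]),.178),4))
m=(abs(W[...,2]-.178)<.003)&(abs(W[...,0]-.6)<.03)&(abs(W[...,1]-.006)<.035); w=W[m]; print('plate',cv2.minAreaRect((w[:,:2]*1000).astype(np.float32)),np.median(w[:,2]))
```

```text
flange 612 [ 0.5803 -0.0629  0.245 ] [ 0.5926 -0.0347  0.2519]
enc 589.9949951171875 -48.808746337890625 14.35830020904541 0.24994786202380967
shank 0.2 16 [ 0.5949 -0.0537  0.2018] [ 0.5966 -0.0488  0.2018] 334 339
shank 0.21 19 [ 0.5948 -0.0543  0.211 ] [ 0.5965 -0.0494  0.211 ] 334 339
shank 0.22 28 [ 0.5943 -0.0549  0.2201] [ 0.596  -0.05    0.2201] 334 339
shank 0.23 26 [ 0.5946 -0.0547  0.2305] [ 0.5964 -0.0498  0.2305] 334 339
hole? [ 10  11  19  18 261] [395.40229885 199.65900383] [0.5993 0.0069 0.178 ]
plate ((598.6439819335938, 0.45746612548828125), (48.354122161865234, 36.48482131958008), 80.2448959350586) 0.1783379104657966
```

```bash
python3 - <<'E'
from h import *
to(601.3,6,326,170.7)
E
python3 -m creep '[[[2,18,0],0],[[4,37,0],0],[[6,54.7,0],0],[[6,54.7,0],0],[[6,54.7,0],0]]' | grep -E 'pos|force'
python3 - <<'E'
from h import *
to(601.3,6,312,170.7)
E
```

```text
t 7.57 p [597.8 -51.  327.2] F [ 0.9  0.  -1.4] w 0.184 g 78.29151760153763
x [-0.986  0.166 -0.   ] y [ 0.166  0.986 -0.   ] z [ 0. -0. -1.]
shift [ 6.  56.8  1.2] twist -0.004 head 170.5 len 57
position: [0.6011, 0.0057, 0.3271]
ft_force: [-0.4, -1.0, -0.4]
grasp_force: 78.3
t 7.98 p [601.1   5.7 327.1] F [-0.4 -1.  -0.4] w 0.187 g 78.3172147944424
x [-0.987  0.163 -0.   ] y [0.163 0.987 0.   ] z [ 0.  0. -1.]
shift [-0.2  0.4 15.1] twist -0.001 head 170.6 len 15
```

```bash
python3 -m creep '[[[0,0,8],0],[[0,0,15],0],[[0,0,19],0],[[0,0,23],0],[[0,0,23],0]]' | grep -E 'pos|force'
python3 - <<'E'
from h import *
a=snap('wrist'); W=world(a); I=a['pixels']; s,_=st()
hs=cv2.cvtColor(I,cv2.COLOR_RGB2HSV); fz=s['position'][2]-.076
m=(abs(W[...,2]-fz)<.008)&(abs(W[...,0]-.6)<.03)&(abs(W[...,1]-.006)<.03)&(I.max(-1)>110)&(hs[...,1]<60); w=W[m]
print('flange',len(w),w.min(0)+[.016,0,0],(w[:,1].min()+w[:,1].max())/2,np.median(w[:,2]))
E
```

```text
position: [0.601, 0.0055, 0.3028]
ft_force: [0.8, 0.7, -1.9]
grasp_force: 78.1
t 8.45 p [601.    5.6 303.3] F [ 0.9  0.5 -1.2] w 0.187 g 78.17603398900246
x [-0.987  0.163  0.001] y [0.163 0.987 0.   ] z [-0.001  0.    -1.   ]
flange 599 [ 0.59956066 -0.00659553  0.22132318] 0.006475699274105842 0.226334115940755
```

```bash
python3 -m creep '[[[0,0,7],0],[[0,0,14],0],[[0,0,21],0],[[0,0,21],0]]' | grep -E 'pos|force'
python3 -m creep '[[[0,0,5],0],[[0,0,9],0],[[0,0,9],0]]' | grep -E 'pos|force'
```

```text
position: [0.6007, 0.0058, 0.281]
ft_force: [1.3, 1.5, -1.8]
grasp_force: 78.2
position: [0.6009, 0.0057, 0.273]
ft_force: [0.7, 1.1, -1.6]
grasp_force: 78.2
```

```bash
python3 -m creep '[[[0,0,2],0],[[0,0,4],0],[[0,0,6],0],[[0,0,8],0],[[0,0,8],0]]' | grep -E 'pos|force'
python3 -m creep '[[[0,0,2],0],[[0,0,4],0],[[0,0,6],0],[[0,0,6],0]]' | grep -E 'pos|force'
```

```text
position: [0.6016, 0.0057, 0.2666]
ft_force: [-0.0, 1.5, 2.1]
grasp_force: 78.6
position: [0.6012, 0.0057, 0.26]
ft_force: [-0.5, 1.4, 2.5]
grasp_force: 78.9
```

```bash
python3 -m creep '[[[0,0,1.5],0],[[0,0,3],0],[[0,0,3],0]]' | grep -E 'pos|force'
python3 -m creep '[[[0,0,1],0],[[0,0,2],0],[[0,0,2],0]]' | grep -E 'pos|force'
```

```text
position: [0.6013, 0.0057, 0.2598]
ft_force: [-11.3, 2.0, 25.5]
grasp_force: 81.7
position: [0.6013, 0.0056, 0.2597]
ft_force: [-19.1, 1.5, 40.0]
grasp_force: 83.5
```

```bash
python3 -m creep '[[[0,0,-2],0],[[0,0,-4.5],0],[[0,0,-4.5],0]]' | grep -E 'pos|force'
python3 -m creep '[[[0,0,0],0],[[0,0,0],0],[[0,0,0],0],[[0,0,0],0]]' 0.4 30| grep -E 'pos|force|grip'
python3 -m creep '[[[0,0,-20],0],[[0,0,-55],0],[[0,0,-80],0],[[0,0,-80],0]]' | grep -E 'pos|force'
python3 - <<'E'
from h import *
s,_=st(); a=snap('wrist'); W=world(a); I=a['pixels']; hs=cv2.cvtColor(I,cv2.COLOR_RGB2HSV)
o=(cv2.inRange(hs,(4,150,100),(18,255,255))>0)&(abs(W[...,0]-.6)<.03)&(abs(W[...,1]-.006)<.03); w=W[o]
print('handle top z',np.percentile(w[:,2],[50,90,98]),'exp .221',w.mean(0))
m=(abs(W[...,0]-.6)<.022)&(abs(W[...,1]-.006)<.025)&(W[...,2]>.17)&(W[...,2]<.2)&~o; print(np.histogram(W[m][:,2],bins=np.arange(.170,.2,.002)))
to(501.3,108.5,280,170.7)
E
```

```text
position: [0.6012, 0.0058, 0.2599]
ft_force: [-4.3, 1.9, 9.4]
grasp_force: 80.0
position: [0.6011, 0.0054, 0.2589]
ft_force: [-0.3, 0.0, -0.1]
grip_width: 0.404
grasp_force: 0.0
position: [0.6027, 0.0052, 0.3448]
ft_force: [1.1, -0.7, 0.8]
grasp_force: 0.0
t 11.2 p [602.7   5.2 344.8] F [ 1.1 -0.7  0.8] w 0.397 g 0.0
x [-0.987  0.163 -0.007] y [0.163 0.987 0.002] z [ 0.008  0.001 -1.   ]
handle top z [0.22064445 0.22203576 0.22270912] exp .221 [0.59669201 0.0062871  0.21611564]
(array([ 44,  44,  16, 334, 782,  37, 454, 130,   8,   5,  11,   1,   5,
         1]), array([0.17 , 0.172, 0.174, 0.176, 0.178, 0.18 , 0.182, 0.184, 0.186,
       0.188, 0.19 , 0.192, 0.194, 0.196, 0.198]))
t 11.25 p [602.2   5.3 342.1] F [-0.1  0.7 -0.5] w 0.401 g 0.0
x [-0.987  0.163 -0.005] y [0.163 0.987 0.001] z [ 0.005  0.001 -1.   ]
shift [116.7  85.3  61.7] twist -0.002 head 170.6 len 157
```

The pin is seated: its handle top reads 221 mm and its flange top about 183 mm, as expected. Next I hover over the dial and measure its grip.

```bash
python3 -m creep '[[[23,17,0],0],[[47,34,0],0],[[70,51,0],0],[[93,68,0],0],[[117,85,0],0]]' >/dev/null
python3 -m creep '[[[0,0,10],0],[[0,0,20],0],[[0,0,20],0]]' 0.45 | grep -E 'pos|force'
cat >> h.py <<'E'
yaw=np.radians(-9.35); RS=R.from_euler('z',yaw).as_matrix(); O=np.array([.6436,.0849,0])
def dial(c):
    S=(world(c)-O)@RS; q=S-np.array([-.125,0,.046])
    n=np.array([-.5,0,.8660]); u=np.array([.866,0,.5])
    H=q@n; U=q@u; L=q[...,1]
    dark=c['pixels'].max(-1)<130
    near=np.hypot(U,L)<.04
    p=near&(abs(H)<.006)&~dark; print('panel h',np.median(H[p]) if p.any() else None)
    for lo,hi in((.032,.046),(.02,.032),(.008,.018)):
        m=near&(H>lo)&(H<hi); 
        if m.sum()<10: continue
        w=np.c_[U[m],L[m]].astype(np.float32)*1000; (a,b),(e,f),g=cv2.minAreaRect(w)
        box=cv2.boxPoints(((a,b),(e,f),g)); ed=max([box[1]-box[0],box[2]-box[1]],key=np.linalg.norm); ang=np.degrees(np.arctan2(ed[1],ed[0])); ang=(ang+90)%180-90
        print(f'h {lo}-{hi} n {m.sum()} hmed {np.median(H[m])*1e3:.1f} centre up {a:.1f} left {b:.1f} size {e:.0f}x{f:.0f} angle left-of-up {ang:.1f}')
E
python3 - <<'E'
from h import *
st(); c=snap('wrist','wrist3.png'); np.savez('wr3.npz',**c); dial(c)
t=snap('top'); dial(t)
E
```

```text
position: [0.4989, 0.1078, 0.3166]
ft_force: [0.1, -0.4, 0.2]
grasp_force: 0.0
t 11.92 p [498.9 107.8 316.6] F [ 0.1 -0.4  0.2] w 0.447 g 0.0
x [-0.987  0.163  0.003] y [ 0.163  0.987 -0.002] z [-0.003 -0.002 -1.   ]
panel h 0.001713952020365302
h 0.032-0.046 n 745 hmed 38.9 centre up 0.2 left 0.2 size 54x15 angle left-of-up 25.1
h 0.02-0.032 n 80 hmed 26.7 centre up 5.5 left -4.6 size 52x12 angle left-of-up 39.7
h 0.008-0.018 n 1397 hmed 14.1 centre up 1.3 left 0.6 size 57x59 angle left-of-up -69.4
panel h None
h 0.02-0.032 n 13 hmed 25.4 centre up -7.8 left -11.0 size 26x2 angle left-of-up 25.2
h 0.008-0.018 n 45 hmed 13.3 centre up 4.5 left -15.5 size 52x18 angle left-of-up 20.1
```

View pics/wrist3.png

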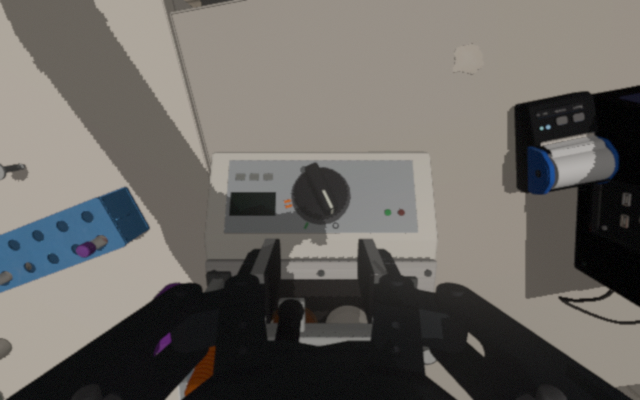

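The wrist view shows the dial at (320,195) with its pointer towards the black "off" ring. The measured grip is 54x15 mm at 25.1° left of up, centred within 0.3 mm of the model. I move to the grip pose with the jaw turned to match.

Run:
```python
from h import *
to(505.6,107.8,160,192.65)
```

```text
t 12.02 p [499.9 107.4 318.5] F [ 0.7 -0.   0.9] w 0.45 g 0.0
x [-0.986  0.165  0.001] y [ 0.165  0.986 -0.001] z [-0.001 -0.001 -1.   ]
shift [ -5.8   1.6 158.5] twist -0.386 head 170.5 len 159
```

```bash
python3 -m creep '[[[-5.5,1.6,35],-0.1],[[-5.5,1.6,70],-0.2],[[-5.5,1.6,105],-0.3],[[-5.5,1.6,135],-0.386],[[-5.5,1.6,158],-0.386]]' >/dev/null
python3 -m creep '[[[0,0,0],0],[[0,0,0],0],[[0,0,0],0]]' | grep -E 'pos|force'
python3 - <<'E'
from h import *
to(505.6,107.8,136,192.65)
E
```

```text
position: [0.5065, 0.1089, 0.163]
ft_force: [0.5, 0.1, 0.0]
grasp_force: 0.0
t 12.68 p [506.5 108.9 163. ] F [0.5 0.1 0. ] w 0.444 g 0.0
x [-0.976 -0.219 -0.002] y [-0.219  0.976 -0.   ] z [ 0.002  0.    -1.   ]
shift [ 1.2 -0.9 27. ] twist -0.0 head -167.4 len 27
```

```bash
python3 -m creep '[[[1,-0.9,8],0],[[1,-0.9,16],0],[[1,-0.9,22],0],[[1,-0.9,26],0],[[1,-0.9,26],0]]' | grep -E 'pos|force'
python3 -m creep '[[[0,0,0],0],[[0,0,0],0],[[0,0,0],0],[[0,0,0],0],[[0,0,0],0]]' 0.05 30 | grep -E 'pos|force|grip'
python3 - <<'E'
from h import *
_,r=st(); n=RS@np.array([.5,0,-.866]); print('press unit in tool', r.inv().apply(n))
E
```

```text
position: [0.504, 0.1081, 0.1345]
ft_force: [0.4, -0.9, 0.3]
grasp_force: 0.0
position: [0.5049, 0.1079, 0.1358]
ft_force: [-0.1, -3.0, 4.7]
grip_width: 0.198
grasp_force: 28.9
t 13.52 p [504.9 107.9 135.8] F [-0.1 -3.   4.7] w 0.198 g 28.947254803497344
x [-0.975 -0.22  -0.001] y [-0.22   0.975 -0.   ] z [ 0.001 -0.    -1.   ]
press unit in tool [-0.4627517  -0.18765329  0.86637354]
```

```bash
python3 -m creep '[[[-0.8,-0.3,1.5],0],[[-1.6,-0.7,3],0],[[-2.4,-1,4.5],0],[[-3.2,-1.3,6.1],0],[[-3.2,-1.3,6.1],0]]' - 45 | grep -E 'pos|force|grip'
python3 - <<'E'
from h import *
st()
E
```

```text
position: [0.508, 0.1073, 0.1305]
ft_force: [-8.4, -3.7, 16.9]
grip_width: 0.183
grasp_force: 44.1
t 13.93 p [508.  107.3 130.5] F [-8.4 -3.7 16.9] w 0.183 g 44.1496495337924
x [-0.976 -0.22   0.001] y [-0.22   0.976  0.   ] z [-0.001  0.    -1.   ]
```

```bash
python3 -m creep '[[[0,0,0],0.1],[[0,0,0],0.2],[[0,0,0],0.3],[[0,0,0],0.4],[[0,0,0],0.4]]' | grep -E 'pos|force|grip'
python3 - <<'E'
from h import *
s,_=st(); print(s['torque']); dial(snap('wrist'))
E
```

```text
position: [0.5082, 0.1082, 0.1301]
ft_force: [-3.4, -0.4, 9.5]
grip_width: 0.169
grasp_force: 44.8
t 14.35 p [508.2 108.2 130.1] F [-3.4 -0.4  9.5] w 0.169 g 44.82096254825592
x [-0.983  0.183 -0.001] y [0.183 0.983 0.001] z [ 0.001  0.001 -1.   ]
[0.01909159 0.41746898 0.08845265]
panel h 0.0017438382250332806
h 0.032-0.046 n 4510 hmed 33.4 centre up 0.1 left 0.4 size 49x39 angle left-of-up 33.2
h 0.02-0.032 n 837 hmed 31.0 centre up -1.0 left -1.0 size 37x53 angle left-of-up -26.3
h 0.008-0.018 n 872 hmed 8.5 centre up -2.3 left -1.1 size 53x58 angle left-of-up -37.8
```

```bash
python3 -m creep '[[[-0.5,0,0.9],0.1],[[-0.5,0,0.9],0.2],[[-0.5,0,0.9],0.3],[[-0.5,0,0.9],0.385],[[-0.5,0,0.9],0.385]]' | grep -E 'pos|force|grip'
python3 - <<'E'
from h import *
s,_=st(); print(s['torque']); c=snap('wrist'); dial(c); cv2.imwrite('pics/d5.png',cv2.resize(c['pixels'][100:330,180:460][:,:,::-1],(700,575)))
E
```

```text
position: [0.5091, 0.1098, 0.1298]
ft_force: [-5.1, 3.0, 11.8]
grip_width: 0.168
grasp_force: 77.7
t 14.82 p [509.1 109.8 129.8] F [-5.1  3.  11.8] w 0.168 g 77.7001703158021
x [-0.844  0.536 -0.   ] y [0.536 0.844 0.004] z [ 0.002  0.004 -1.   ]
[2.02847732 0.27094438 0.84900753]
panel h 0.0021164606348092457
h 0.032-0.046 n 3956 hmed 33.5 centre up -0.1 left 5.5 size 38x52 angle left-of-up -0.6
h 0.02-0.032 n 1279 hmed 29.5 centre up -0.1 left 0.7 size 38x51 angle left-of-up -51.8
h 0.008-0.018 n 1041 hmed 8.6 centre up -4.5 left 3.9 size 55x48 angle left-of-up 29.7
```

View pics/d5.png

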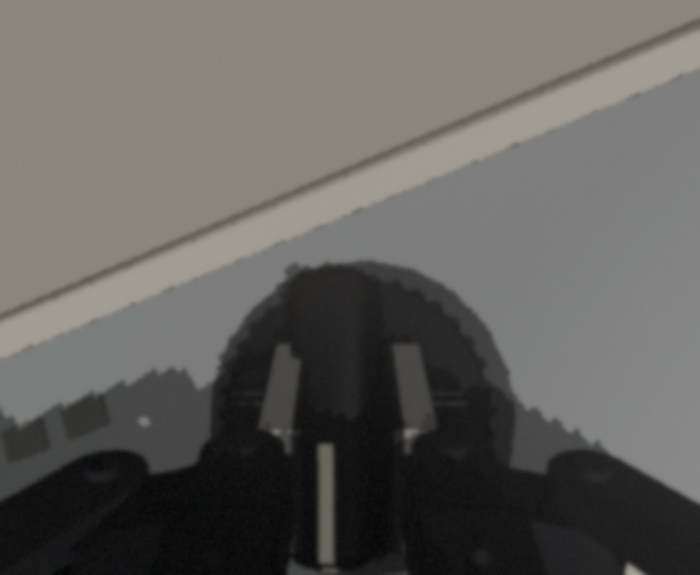

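The grip lies along the jaws, with the pointer end at (327,500). It is turned about 23° against the panel edge (slope from (0,355) to (700,65)), as wanted for slow. I release and back off along the dial axis.

```bash
python3 -m creep '[[[0,0,0],0],[[1.5,-0.7,-3],0],[[3.2,-1.4,-6],0],[[3.2,-1.4,-8],0],[[3.2,-1.4,-8],0]]' 0.4 30| grep -E 'pos|force|grip'
python3 -m creep '[[[0,0,-25],0],[[0,0,-60],0],[[0,0,-100],0],[[0,0,-140],0],[[0,0,-170],0]]' | grep -E 'pos|force|grip'
python3 -m creep '[[[0,0,0],-0.12],[[0,0,0],-0.24],[[0,0,0],-0.36],[[0,0,0],-0.39]]' | grep -E 'pos|force|grip'
python3 - <<'E'
from h import *
c=snap('wrist','wrist6.png'); dial(c); W=world(c)
t=snap('top'); np.savez('top6.npz',**t)
E
```

```text
position: [0.5053, 0.1084, 0.137]
ft_force: [-0.4, 0.5, -0.3]
grip_width: 0.398
grasp_force: 0.0
position: [0.5054, 0.108, 0.3098]
ft_force: [1.7, 0.6, 0.1]
grip_width: 0.405
grasp_force: 0.0
position: [0.5051, 0.1083, 0.3066]
ft_force: [0.4, 0.0, -0.6]
grip_width: 0.397
grasp_force: 0.0
panel h 0.0016705438773994142
h 0.032-0.046 n 799 hmed 38.9 centre up 0.7 left -0.0 size 15x54 angle left-of-up -21.9
h 0.02-0.032 n 85 hmed 26.7 centre up 5.1 left 5.3 size 13x52 angle left-of-up -37.5
h 0.008-0.018 n 1506 hmed 14.1 centre up 1.2 left -0.1 size 59x57 angle left-of-up 72.6
```

The dial is fully out again (height 38.9 mm, as before) and points to slow. I check the angle with a second estimator and verify the rest of the scene before handing in.

Run:
```python
from h import *
def ang(c):
    S=(world(c)-O)@RS; q=S-np.array([-.125,0,.046]); H=q@np.array([-.5,0,.866]); U=q@np.array([.866,0,.5]); L=q[...,1]
    m=(np.hypot(U,L)<.035)&(H>.035)&(H<.043); p=np.c_[U[m],L[m]]
    v=np.linalg.svd(p-p.mean(0),full_matrices=False)[2][0]; v*=np.sign(v[0]); return np.degrees(np.arctan2(v[1],v[0])),np.median(H[m])
print('before',ang(dict(np.load('wr3.npz'))))
c=snap('wrist'); print('after',ang(c))
t=dict(np.load('top6.npz')); im=np.vstack([cv2.resize(c['pixels'][130:330,180:460],(560,400))[:300],cv2.resize(t['pixels'][130:250,200:424],(560,300))]); cv2.imwrite('pics/fin.png',im[:,:,::-1])
```

```text
before (np.float64(25.27421936525769), np.float64(0.038967261910676315))
after (np.float64(-22.160214388756774), np.float64(0.03888246909003626))
```

View pics/fin.png

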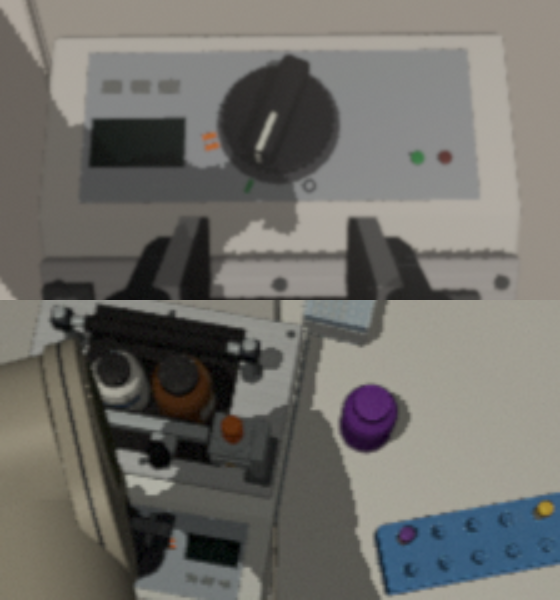

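The pointer at (260,150) points to the green mark at (249,187). The pin is home in the fork at (232,430). Both bottles and both tubes stand, and the robot touches nothing. The dial turned 47.4° and is fully out, so within its play it sits in the notch. I hand in.

```bash
python3 -c "
from workcell import manip
print(manip.hand_in())"
```

```text
the job is handed in; nothing more can be done
None
```

The job is handed in after about 16 s of robot time: the clamp bar is shut, the locking pin is seated in the fork, the dial is out at slow (its angle read about 3° short of the mark, roughly the notch's play), and both bottles and tubes are still standing.

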